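Clamp the detector probe in its cradle

TASK

One of the two bench cradles has a detector probe lying in it. Push that cradle's hinged metal strap over the probe until it lies fully down, then push its cam lever over on top of the strap, all the way down. Leave the probe lying as it is in its supports, and leave the empty cradle and everything else on the bench alone.

Things in the scene. Friction and masses are not known exactly. Their poses are not given: they have to be found in the camera images.
- probe_cradle: The aluminium cradle in which the probe lies (the one to clamp). Fixed base plate 130 (x) x 170 (y) x 12 mm. Origin: centre of its underside, on the bench; z up; x along the V supports, y across. Strap hinge pin (parallel to x) at y = +50, z = 62.5 mm; lever pivot (parallel to x) at y = -62, z = 81 mm. V supports at x = -36 and 36 mm.
- strap (a joint): Angle a (rad) of the probe cradle's strap: 0 = fully down, level over the probe, pointing to the cradle's -y, its top at z = 65 mm; 1.57 = upright; it starts leaning back outwards at 1.75 to 2.2. Stops at 0 and 2.3. Stiff hinge (0.09 N m): it stays where it is left, at any angle. Its end lies at y = 50 - 100 cos(a), z = 62.5 + 100 sin(a) mm in the cradle's frame.
- strap_end (a point): Middle of the free end of the probe cradle's strap: a flat steel bar 22 mm wide (x) and 5 mm thick that reaches 100 mm from its hinge pin, which sits between two ears 72 mm high. Down, its underside clears the probe by 2 mm.
- lever (a joint): Angle a (rad) of the probe cradle's cam lever: 0 = upright; negative = leaning outwards (to the cradle's -y); 1.571 = fully down, level over the strap, pointing to +y, its top at z = 88 mm. Stops at -0.7 and 1.571; starts at -0.6 to -0.25. Stiff (0.35 N m, 5 N at the grip): it stays where it is left. Its end lies at y = -62 + 90 sin(a), z = 81 + 90 cos(a) mm in the cradle's frame.
- lever_end (a point): Tip of the probe cradle's cam lever: a steel bar 16 mm wide (x), 90 mm long from its pivot, its last 40 mm a grey plastic grip 20 mm wide and 14 mm thick, a round cam at its root. The pivot sits between two cheeks 94 mm high.
- probe_center (a point): Centre of the detector probe's steel tube: a loose cylinder, 32 mm diameter, 144 mm long, about 0.25 to 0.5 kg, white cap on one end, black socket on the other; it lies level in the V supports.
- empty_cradle: The second, identical cradle with nothing in it; it is to be left alone. Fixed base plate 130 (x) x 170 (y) x 12 mm. Origin: centre of its underside, on the bench; z up; x along the V supports, y across. Strap hinge pin (parallel to x) at y = +50, z = 62.5 mm; lever pivot (parallel to x) at y = -62, z = 81 mm.
- empty_strap_end (a point): Free end of the empty cradle's strap (100 mm from its hinge pin), which stands open.
- empty_lever_end (a point): Tip of the empty cradle's cam lever (90 mm from its pivot), which stands open.
- meter: Bystander: white survey meter, 110 (x) x 190 (y) x 165 mm high with its carrying handle. Origin: centre of its underside.
- jar: Bystander: small lidded jar, 40 mm diameter, 55 mm high. Origin: centre of its underside.
- tin: Bystander: flat round aluminium tin, 38 mm diameter, 19 mm high. Origin: centre of its underside.
- screwdriver: Bystander: screwdriver lying on the bench.
- wrench: Bystander: wrench lying on the bench.
- bottle: Bystander: white bottle, 64 mm diameter, 170 mm high. Origin: centre of its underside.
Mind the look-alikes: they are no part of the job. What is shaped like the probe_cradle but yellow is not meant. Of the things that look like the part that bears probe_center, the smaller one is meant.

How it is judged:
On the way, in this order (a step that is already met when the one before it is completed fails the run):
1. the strap lies fully down over the probe while the cam lever is still up (value of joint strap below 0.1 rad and value of joint lever below 0.4 rad), for 0.2 s.
2. the cam lever is pushed fully down over the strap (value of joint strap below 0.1 rad and value of joint lever above 1.45 rad), for 0.2 s.
At the end, for the whole second after the job is handed in: The strap is within 0.1 rad of fully down and the cam lever within 0.12 rad of fully down on top of it; the probe lies in its supports within 15 mm of where it was; the empty cradle's strap and lever ends are within 20 mm, and the loose bystanders within 30 mm, of where they were (all of step 2 and distance of probe_center from where it was at the start of the episode below 0.015 m and z of probe_center in the frame of probe_cradle below 0.047 m and distance of each of empty_strap_end, empty_lever_end from where it was at the start of the episode below 0.02 m and distance of each of meter, jar, tin, screwdriver, wrench, bottle from where it was at the start of the episode below 0.03 m); the robot touches nothing.
It fails at once if the cam lever was pushed over before the strap was down (value of joint strap above 0.2 rad and value of joint lever above 0.5 rad).
It fails at once if the probe was lifted or shifted (more than 15 mm) (distance of probe_center from where it was at the start of the episode above 0.015 m or z of probe_center in the frame of probe_cradle above 0.05 m).
It fails at once if the empty cradle's strap or lever was moved (more than 20 mm) (distance of any of empty_strap_end, empty_lever_end from where it was at the start of the episode above 0.02 m).
It fails at once if a bystander was lifted or shifted (more than 30 mm) (distance of any of meter, jar, tin, screwdriver, wrench, bottle from where it was at the start of the episode above 0.03 m).
It also fails if it takes over 45 s, if anything falls off the work surface, if the arm or the gripper's body presses on something with over 40 N, if the wrist force passes 120 N, or if a joint passes its speed limit or range.

ROBOT

A 6-joint arm with a two-finger parallel gripper is mounted at the origin on the work surface. World frame = base frame: x ahead of the robot, y to its left, z up, the work surface at z = 0. Lengths are in m, angles in rad, forces in N, time in s.
With the tool pointing down it reaches from about 0.425 to 0.95 m from the base axis. Payload 3.5 kg.
Tool frame: the origin (TCP) lies between the finger pads; the fingertips stand 25 mm ahead of it and the grasp point (between the pads) lies 6 mm ahead of it (ctrl.finger_overhang is the distance from the TCP to the fingertips, in m); x points along the fingers, y is the direction in which the jaws open and shut, and the axes are right-handed (so a half turn about x gives the same grasp; the last joint's range is limited). The gripper opens to 85 mm and grips with 20 to 120 N. Pads are 22 mm wide; open, the fingers measure 114 mm over their backs; the gripper's body (76 mm by 85 mm) begins 54 mm behind the grasp point. The pads swing forward as they close: fully open they stand 13 mm farther back than shut.
Start: joints at [1.168, 0.286, 1.577, -0, 1.279, -0.15], TCP at [0.169, 0.654, 0.256] pointing down, gripper open.
Joint ranges: [-2.77, 2.77], [-0.9, 2.22], [0.21, 2.48], [-1.53, 4.67], [0.24, 2.81], [-2.84, 2.84]. Speed limits (rad/s): [2.79, 2.79, 3.14, 3.14, 3.14, 3.14].

INTERFACE

Orientations are given as a unit quaternion [x, y, z, w].
In Python, from plant import ctrl gives the robot as it stands.
- The arm moves only by the tool play_rows, never from a script. Its argument "targets" is a list of rows, each an object with "delta_pos": the shift along the world's x, y, z normalised to -1 to 1, where 1 is 1000 mm, a list of three; "delta_rot": the turn, a rotation vector about the world's x, y, z normalised to -1 to 1, where 1 is pi rad, a list of three; "claw": the finger opening in mm, from 0 to 85.4. In form: [{"delta_pos": [tx, ty, tz], "delta_rot": [wx, wy, wz], "claw": claw}, ...]. A call has 1 to 20 rows; each row is the pose to reach, as a shift and turn from the pose measured when the call began, turning the shorter way round; what a row does not reach only later rows make up. A row lasts 1/12 s, in which the tool goes at most 41.7 mm and 7.16 degrees, less where a joint would pass 70% of its speed; a pose out of reach is approached as far as the arm can. A call with a number of a shift or a turn outside -1 to 1 is refused whole. A call with a gripper value outside its range is refused whole. The fingers move at their own pace and stop on an object; "newtons" is the grip in N (left out, the last holds). Time passes only in rows, so rows that repeat a pose let the fingers close. It gives the time, the measured TCP pose, the force and the opening at its end, in the units of the state.
- ctrl.get_state(): the state, without advancing time (a new reading comes with each control period).
- ctrl.read_camera(name): name is "scene" or "top" or "wrist"; returns the picture (420x560x3 uint8, blue, green, red); there is no depth.
- ctrl.calibration(name): a dict with "fx", "fy", "cx", "cy" (pixels), "camera_from_world" (4x4, takes a point from world to camera coordinates). Camera axes: x right, y down, z forward; pixel columns grow to the right and rows downward; lengths in m; the calibration is good to about 2 mm. A picture is of the moment at which its call begins: read the wrist's pose just before it. calibration takes no time and is no camera call; for the wrist camera it gives the pose at the moment of the call.
- ctrl.sign_off(): hands the job in, once; it reports no verdict.
The state is a dict: "time": time; "qpos": joint angles; "dq": joint speeds; "joint_efforts": joint torques, N m; "eef_pos": TCP position; "tcp_rot": TCP orientation; "contact_force": force on the tool from outside, world axes, zero at the start; "wrist_torque": the same for the moment, N m; "opening": opening from 0.0 (shut) to 1.0 (fully open).
Only numpy, scipy, OpenCV 4.12 (cv2) and the standard library are available. Lean on these libraries where they do the work, as an engineer would, in place of code of your own. Each camera call takes 0.05 s, during which the arm holds its last target. There are 200 camera calls.

## Working session

There is one attempt and no reset: what is moved stays moved. The work goes in short steps, Python scripts to look and compute and a tool call to move; the robot and the scene stay as the last step left them, time stands still between calls to the robot, and variables do not carry over. Pictures are saved under pics/ and viewed, about 8 in all and at most 12, crops included, and the job is handed in when it is done.

Besides the shell and the picture viewer there is one more tool, called by a JSON object that holds its "op" and its "data". play_rows: Moves the arm, as the interface text tells. Its arguments: {"type":"object","properties":{"targets":{"type":"array"},"newtons":{"type":"number"}},"required":["targets"]}

```bash
mkdir -p pics
python3 - <<'E'
from plant import ctrl
import cv2, numpy as np
s=ctrl.get_state(); print(s)
for n in ("scene","top"):
    im=ctrl.read_camera(n); cv2.imwrite(f"pics/{n}0.png",im)
    c=ctrl.calibration(n); print(n,c['fx'],c['fy'],c['cx'],c['cy']); print(np.round(np.array(c['camera_from_world']),4))
E
```

```text
{'time': 0.0, 'qpos': array([ 1.16801655e+00,  2.87180374e-01,  1.57817439e+00,  1.81308636e-05,
        1.27856031e+00, -1.50008249e-01]), 'dq': array([-1.27869174e-03,  7.43366384e-06,  3.54623610e-04, -2.58318062e-03,
        9.40131387e-05,  2.36831578e-04]), 'joint_efforts': array([-1.11627567e-03, -4.05973327e+01, -2.92629915e+01, -2.18774794e-04,
        5.79262109e-03,  3.82080714e-06]), 'eef_pos': array([0.16854941, 0.65301028, 0.2549387 ]), 'tcp_rot': array([ 0.08834402,  0.70169612, -0.08992054,  0.70123618]), 'contact_force': array([ 0.20615914,  0.62940454, -1.013408  ]), 'wrist_torque': array([-0.02609067, -0.06817109, -0.04662363]), 'opening': 1.0006502278538838}
scene 425.984019117262 425.984019117262 275.21601648985796 207.74214690176453
[[ 0.2552  0.9668 -0.01   -0.1318]
 [ 0.514  -0.1444 -0.8456 -0.1892]
 [-0.819   0.2107 -0.5338  1.6661]
 [ 0.      0.      0.      1.    ]]
top 403.62563240415295 403.62563240415295 287.74443480670317 207.96973746720906
[[ 0.0268 -0.9993  0.0279 -0.0302]
 [-0.9879 -0.0308 -0.1523  0.549 ]
 [ 0.153  -0.0234 -0.9879  1.149 ]
 [ 0.      0.      0.      1.    ]]
```

View pics/scene0.png

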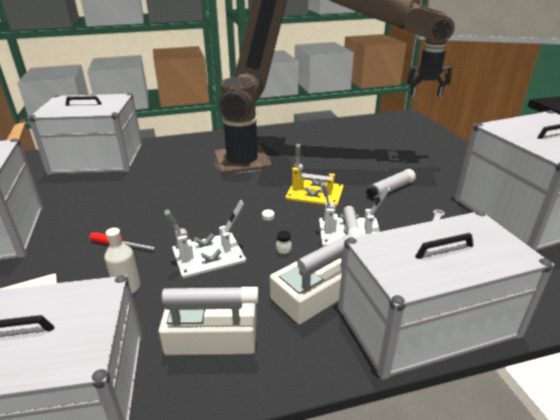

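View pics/top0.png

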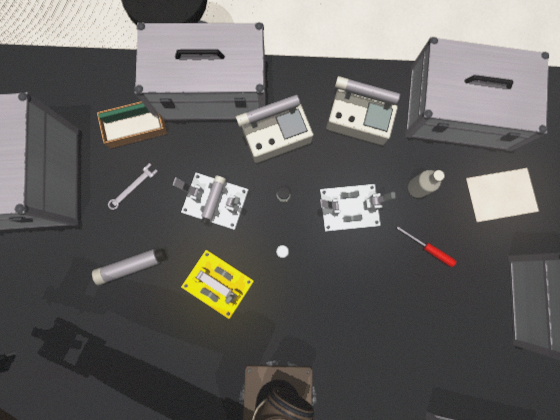

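Candidates: the white cradle with a probe at top (215,200) / scene (350,225); the empty white cradle at top (352,207); the yellow decoy at top (217,283). Tube look-alikes are the larger loose tube at top (128,266) and the meter handles at (268,110) and (367,90). I choose the white cradle at top (215,200) and will check it in a close crop.

```bash
cat > h.py <<'E'
import numpy as np, cv2
from plant import ctrl
def P(c): return np.array([[c['fx'],0,c['cx']],[0,c['fy'],c['cy']],[0,0,1]]), np.array(c['camera_from_world'])
def ray(c,u,v):
    K,T=P(c); R=T[:3,:3]; o=-R.T@T[:3,3]; d=R.T@np.linalg.inv(K)@np.array([u,v,1.]); return o,d
def onz(c,u,v,z):
    o,d=ray(c,u,v); return o+d*(z-o[2])/d[2]
def px(c,X):
    K,T=P(c); q=K@(T[:3,:3]@np.asarray(X)+T[:3,3]); return q[:2]/q[2]
E
python3 - <<'E'
from h import *
a=cv2.imread('pics/top0.png')[160:240,160:270]; b=cv2.imread('pics/scene0.png')[150:260,300:410]
a=cv2.resize(a,None,fx=5,fy=5,interpolation=cv2.INTER_CUBIC); b=cv2.resize(b,(400,400),interpolation=cv2.INTER_CUBIC)
o=np.zeros((400,950,3),np.uint8);o[:,:550]=a;o[:,550:]=b
cv2.imwrite('pics/crop1.png',o[:,:950] if 0 else cv2.resize(o,(800,337)))
c=ctrl.calibration('top'); im=cv2.imread('pics/top0.png')
m=((im.min(2)>185)).astype(np.uint8)
n,l,st,ce=cv2.connectedComponentsWithStats(m)
for i in range(1,n):
    if st[i,4]>100 and st[i,1]>140: print(st[i],ce[i])
E
```

```text
[ 467  169   71   52 2683] [501.66790906 194.47446888]
[181 173  42  46 737] [200.24966079 195.38670285]
[114 174  33  31 132] [130.07575758 188.42424242]
[212 183  36  46 683] [229.42313324 205.9238653 ]
[ 320  184   60   47 1647] [350.01396478 207.42501518]
[277 246  11  11 102] [282.04901961 251.02941176]
[105 255  49  20 141] [130.90070922 264.39716312]
[200 274  29  22 226] [214.26106195 284.13274336]
```

View pics/crop1.png

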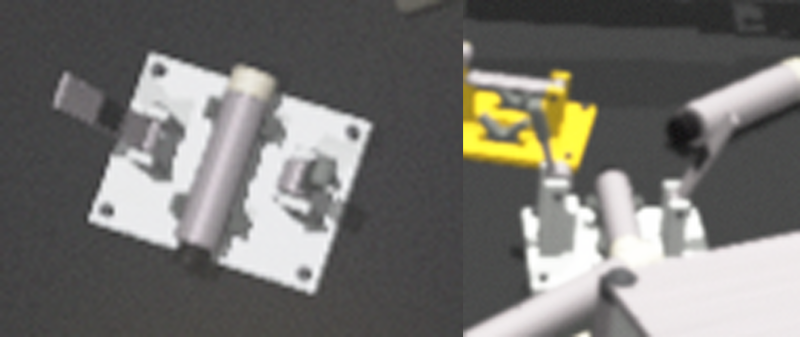

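The crop confirms the choice: white plate with the slim probe in Vs, corners at crop (150,52), (372,122), (313,293), (90,222). The left arm leans outward and the right one is near upright. Strap and lever can't be told apart yet, so I need the wrist view.

Run:
```python
from h import *
c=ctrl.calibration('top')
f=lambda u,v:(160+u*.2375-.4,160+v*.2374-.4)
C=np.array([onz(c,*f(*p),.012) for p in [(150,52),(372,122),(313,293),(90,222)]])
print(C.round(4),[np.linalg.norm(C[i]-C[(i+1)%4]).round(4) for i in range(4)])
print('centre',C.mean(0)); d=(C[0]-C[1]+C[3]-C[2]); print('leftdir deg',np.degrees(np.arctan2(d[1],d[0])))
p=[onz(c,*f(*q),.045) for q in [(250,80),(197,265)]];print('probe',p)
for n,q in [('tipL',(75,95)),('tipR',(320,170))]:print(n,onz(c,*f(*q),.155))
w=ctrl.calibration('wrist');T=np.array(w['camera_from_world']);R=T[:3,:3]
print('wrist cam pos',-R.T@T[:3,3],'axes',R.round(2),w['fx'],w['cx'],w['cy'])
m=[(268,135),(283,195),(283,251),(217,283),(128,266)]
for q in m: print(q,onz(c,*q,.02))
```

```text
[[0.6568 0.2702 0.012 ]
 [0.6103 0.1077 0.012 ]
 [0.4852 0.1443 0.012 ]
 [0.5313 0.305  0.012 ]] [np.float64(0.169), np.float64(0.1304), np.float64(0.1672), np.float64(0.1302)]
centre [0.57089716 0.2068092  0.012     ]
leftdir deg 74.04244503036375
probe [array([0.63102298, 0.19201442, 0.045     ]), array([0.49905443, 0.2216033 , 0.045     ])]
tipL [0.59291359 0.28545004 0.155     ]
tipR [0.54953236 0.12809958 0.155     ]
wrist cam pos [0.09836696 0.66977986 0.37362641] axes [[ 0.25  0.97 -0.  ]
 [ 0.93 -0.24  0.28]
 [ 0.27 -0.07 -0.96]] 338.66413237439457 279.07393897000145 213.5406491622152
(268, 135) [0.77932805 0.05232578 0.02      ]
(283, 195) [0.59235456 0.00059287 0.02      ]
(283, 251) [ 0.42394004 -0.00423243  0.02      ]
(217, 283) [0.32585298 0.18515037 0.02      ]
(128, 266) [0.36778065 0.44563952 0.02      ]
```

{"op": "play_rows", "data": {"targets": [{"delta_pos": [0.1,-0.13,0.1],"delta_rot": [0,0,0],"claw": 0},{"delta_pos": [0.1,-0.13,0.12],"delta_rot": [0,0,0],"claw": 0},{"delta_pos": [0.1,-0.13,0.12],"delta_rot": [0,0,0],"claw": 0},{"delta_pos": [0.1,-0.13,0.12],"delta_rot": [0,0,0],"claw": 0},{"delta_pos": [0.35,-0.43,0.145],"delta_rot": [0,0,0],"claw": 0},{"delta_pos": [0.35,-0.43,0.145],"delta_rot": [0,0,0],"claw": 0},{"delta_pos": [0.35,-0.43,0.145],"delta_rot": [0,0,0],"claw": 0},{"delta_pos": [0.35,-0.43,0.145],"delta_rot": [0,0,0],"claw": 0},{"delta_pos": [0.35,-0.43,0.145],"delta_rot": [0,0,0],"claw": 0},{"delta_pos": [0.35,-0.43,0.145],"delta_rot": [0,0,0],"claw": 0},{"delta_pos": [0.35,-0.43,0.145],"delta_rot": [0,0,0],"claw": 0},{"delta_pos": [0.35,-0.43,0.145],"delta_rot": [0,0,0],"claw": 0},{"delta_pos": [0.35,-0.43,0.145],"delta_rot": [0,0,0],"claw": 0},{"delta_pos": [0.35,-0.43,0.145],"delta_rot": [0,0,0],"claw": 0},{"delta_pos": [0.35,-0.43,0.145],"delta_rot": [0,0,0],"claw": 0},{"delta_pos": [0.35,-0.43,0.145],"delta_rot": [0,0,0],"claw": 0},{"delta_pos": [0.35,-0.43,0.145],"delta_rot": [0,0,0],"claw": 0},{"delta_pos": [0.35,-0.43,0.145],"delta_rot": [0,0,0],"claw": 0}]}}

```text
time: 1.6
eef_pos: [0.5177, 0.2241, 0.3995]
tcp_rot: [0.088, 0.702, -0.089, 0.701]
contact_force: [1.1, -0.1, -0.4]
opening: 0.001
```

Run:
```python
from h import *
c=ctrl.calibration('wrist'); im=ctrl.read_camera('wrist'); cv2.imwrite('pics/w1.png',im)
import pickle; pickle.dump(c,open('w1.pkl','wb'))
# cradle axes, signs +: left end = +y
cen=np.array([.571,.207]); t=np.radians(74.5); ly=np.array([np.cos(t),np.sin(t)]); lx=np.array([ly[1],-ly[0]])
print('x',lx,'y',ly)
for y,z in [(85,12),(-85,12),(50,72),(-50,72),(62,94),(-62,94)]:
    print(y,z,px(c,[*(cen+ly*y/1e3),z/1e3]).round())
```

```text
x [ 0.96363045 -0.26723838] y [0.26723838 0.96363045]
85 12 [333. 202.]
-85 12 [223. 200.]
50 72 [315. 212.]
-50 72 [242. 211.]
62 94 [325. 217.]
-62 94 [231. 215.]
```

View pics/w1.png

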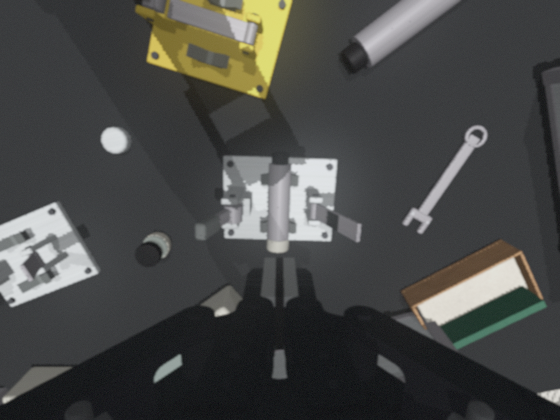

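The wrist view shows the cradle with its plate at (222-337, 156-241) and its two arms ending at (355,232) right and (200,230) left. I'll zoom in to tell them apart.

Run:
```python
from h import *
im=cv2.imread('pics/w1.png')[145:255,185:375]
cv2.imwrite('pics/w1c.png',cv2.resize(im,None,fx=4.2,fy=4.2,interpolation=cv2.INTER_CUBIC))
```

```text
(no output)
```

View pics/w1c.png

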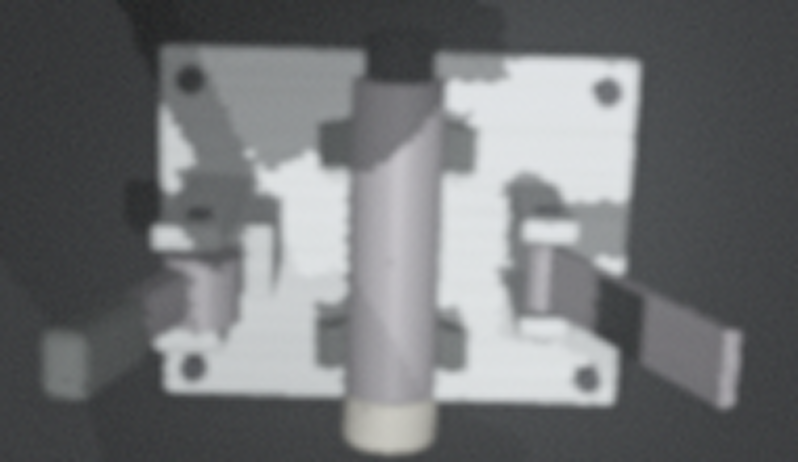

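Clear now: the left arm has a cam and a grey grip, so it is the lever, on the cradle's -y side. The right arm is a plain flat bar, so it is the strap, on +y. The white cap is at +x.

Run:
```python
from h import *
import pickle
from scipy.optimize import minimize_scalar as ms
c=pickle.load(open('w1.pkl','rb'))
f=lambda u,v:np.array((184.6+u/4.2,144.6+v/4.2))
C=np.array([onz(c,*f(*p),.012) for p in [(162,45),(640,60),(617,403),(165,392)]])
print(C.round(4),[np.linalg.norm(C[i]-C[(i+1)%4]).round(4) for i in range(4)],C.mean(0))
for d in(C[1]-C[0],C[2]-C[3]):print(np.degrees(np.arctan2(d[1],d[0])))
cen=(C.mean(0)[:2]+np.array([.571,.207]))/2; t=np.radians(74.5)
y=np.array([np.cos(t),np.sin(t)]);x=np.array([y[1],-y[0]])
W=lambda X,Y,Z:np.array([*(cen+x*X+y*Y),Z])
S=lambda a:W(0,.05-.1*np.cos(a),.0625+.1*np.sin(a))
L=lambda a:W(0,-.062+.09*np.sin(a),.081+.09*np.cos(a))
for n,F,p,b in(('strap',S,(730,368),(1.4,2.3)),('lever',L,(65,365),(-.7,.1))):
    r=ms(lambda a:np.linalg.norm(px(c,F(a))-f(*p)),bounds=b,method='bounded');print(n,r.x,r.fun,F(r.x))
print(cen)
```

```text
[[0.4832 0.1452 0.012 ]
 [0.5303 0.3076 0.012 ]
 [0.6552 0.2729 0.012 ]
 [0.6083 0.108  0.012 ]] [np.float64(0.1691), np.float64(0.1296), np.float64(0.1715), np.float64(0.1305)] [0.56923722 0.20840369 0.012     ]
73.81364642731565
74.1348844105385
strap 1.99679027459322 0.22497485122939326 [0.59452351 0.29570309 0.15356285]
lever -0.2699295358794768 1.8317369624670603 [0.54713618 0.1248299  0.16774107]
[0.57011861 0.20770184]
```

{"op": "play_rows", "data": {"targets": [{"delta_pos": [0.087,0.104,0],"delta_rot": [0,0,0],"claw": 0},{"delta_pos": [0.087,0.104,0],"delta_rot": [0,0,0],"claw": 0},{"delta_pos": [0.087,0.104,0],"delta_rot": [0,0,0],"claw": 0},{"delta_pos": [0.087,0.104,0],"delta_rot": [0,0,0],"claw": 0},{"delta_pos": [0.087,0.104,0],"delta_rot": [0,0,0],"claw": 0},{"delta_pos": [0.087,0.104,-0.1],"delta_rot": [0,0,0],"claw": 0},{"delta_pos": [0.087,0.104,-0.1],"delta_rot": [0,0,0],"claw": 0},{"delta_pos": [0.087,0.104,-0.2],"delta_rot": [0,0,0],"claw": 0},{"delta_pos": [0.087,0.104,-0.2],"delta_rot": [0,0,0],"claw": 0},{"delta_pos": [0.087,0.104,-0.25],"delta_rot": [0,0,0],"claw": 0},{"delta_pos": [0.087,0.104,-0.25],"delta_rot": [0,0,0],"claw": 0},{"delta_pos": [0.087,0.104,-0.25],"delta_rot": [0,0,0],"claw": 0},{"delta_pos": [0.087,0.104,-0.25],"delta_rot": [0,0,0],"claw": 0},{"delta_pos": [0.087,0.104,-0.25],"delta_rot": [0,0,0],"claw": 0}]}}

```text
time: 2.82
eef_pos: [0.6054, 0.3292, 0.1531]
tcp_rot: [0.088, 0.701, -0.088, 0.702]
contact_force: [0.2, -0.5, 0.8]
opening: -0.003
```

Run:
```python
from h import *
im=ctrl.read_camera('wrist'); sc=ctrl.read_camera('scene')[140:265,290:460]
o=np.hstack([cv2.resize(im,(480,360)),cv2.resize(sc,(320,235))[:0] if 0 else cv2.copyMakeBorder(cv2.resize(sc,(320,235)),0,125,0,0,0)])
cv2.imwrite('pics/w2.png',o)
```

```text
(no output)
```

View pics/w2.png

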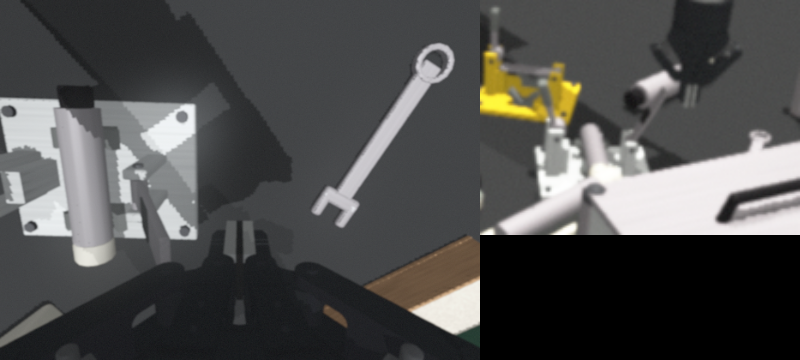

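Fingers are outside the strap (strap end at left-centre of the wrist view), with a clear path. I'll push it over in two parts.

{"op": "play_rows", "data": {"targets": [{"delta_pos": [0,0,0.01],"delta_rot": [0,0,0],"claw": 0},{"delta_pos": [-0.004,-0.015,0.01],"delta_rot": [0,0,0],"claw": 0},{"delta_pos": [-0.009,-0.03,0.01],"delta_rot": [0,0,0],"claw": 0},{"delta_pos": [-0.011,-0.038,0.012],"delta_rot": [0,0,0],"claw": 0},{"delta_pos": [-0.0134,-0.0466,0.014],"delta_rot": [0,0,0],"claw": 0},{"delta_pos": [-0.016,-0.055,0.017],"delta_rot": [0,0,0],"claw": 0},{"delta_pos": [-0.0183,-0.064,0.019],"delta_rot": [0,0,0],"claw": 0},{"delta_pos": [-0.02,-0.071,0.019],"delta_rot": [0,0,0],"claw": 0},{"delta_pos": [-0.0225,-0.078,0.018],"delta_rot": [0,0,0],"claw": 0},{"delta_pos": [-0.0245,-0.086,0.017],"delta_rot": [0,0,0],"claw": 0},{"delta_pos": [-0.0267,-0.093,0.015],"delta_rot": [0,0,0],"claw": 0},{"delta_pos": [-0.0295,-0.103,0.008],"delta_rot": [0,0,0],"claw": 0},{"delta_pos": [-0.032,-0.112,-0.001],"delta_rot": [0,0,0],"claw": 0},{"delta_pos": [-0.032,-0.112,-0.001],"delta_rot": [0,0,0],"claw": 0},{"delta_pos": [-0.032,-0.112,-0.001],"delta_rot": [0,0,0],"claw": 0}]}}

```text
time: 4.17
eef_pos: [0.5752, 0.2167, 0.1555]
tcp_rot: [0.09, 0.699, -0.088, 0.704]
contact_force: [1.2, 0.2, -0.4]
opening: 0.002
```

Run:
```python
from h import *
im=ctrl.read_camera('wrist'); sc=ctrl.read_camera('scene')[140:265,290:460]
o=np.hstack([cv2.resize(im,(480,360)),cv2.copyMakeBorder(cv2.resize(sc,(320,235)),0,125,0,0,0)])
cv2.imwrite('pics/w3.png',o)
```

```text
(no output)
```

View pics/w3.png

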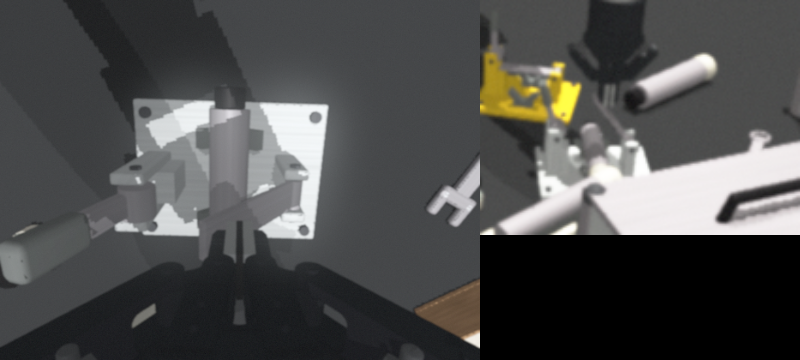

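The strap now leans over toward the probe at about 0.9 rad, with the lever untouched. Continuing down.

{"op": "play_rows", "data": {"targets": [{"delta_pos": [-0.0015,-0.005,-0.012],"delta_rot": [0,0,0],"claw": 0},{"delta_pos": [-0.0028,-0.0097,-0.025],"delta_rot": [0,0,0],"claw": 0},{"delta_pos": [-0.0033,-0.011,-0.036],"delta_rot": [0,0,0],"claw": 0},{"delta_pos": [-0.0036,-0.0126,-0.046],"delta_rot": [0,0,0],"claw": 0},{"delta_pos": [-0.0035,-0.012,-0.055],"delta_rot": [0,0,0],"claw": 0},{"delta_pos": [-0.0034,-0.0117,-0.062],"delta_rot": [0,0,0],"claw": 0},{"delta_pos": [-0.0034,-0.0117,-0.065],"delta_rot": [0,0,0],"claw": 0},{"delta_pos": [-0.0034,-0.0117,-0.065],"delta_rot": [0,0,0],"claw": 0},{"delta_pos": [-0.0034,-0.0117,-0.065],"delta_rot": [0,0,0],"claw": 0}]}}

```text
time: 5.02
eef_pos: [0.5712, 0.2057, 0.09]
tcp_rot: [0.089, 0.7, -0.088, 0.703]
contact_force: [-2.8, -1.6, 6.8]
opening: 0.005
```

{"op": "play_rows", "data": {"targets": [{"delta_pos": [0,0,-0.001],"delta_rot": [0,0,0],"claw": 0},{"delta_pos": [0,0,-0.001],"delta_rot": [0,0,0],"claw": 0},{"delta_pos": [0,0,-0.001],"delta_rot": [0,0,0],"claw": 0},{"delta_pos": [0,0,0.03],"delta_rot": [0,0,0],"claw": 0},{"delta_pos": [0,0,0.17],"delta_rot": [0,0,0],"claw": 0},{"delta_pos": [0,0,0.17],"delta_rot": [0,0,0],"claw": 0},{"delta_pos": [0,0,0.17],"delta_rot": [0,0,0],"claw": 0},{"delta_pos": [0,0,0.17],"delta_rot": [0,0,0],"claw": 0},{"delta_pos": [0,0,0.17],"delta_rot": [0,0,0],"claw": 0},{"delta_pos": [-0.034,-0.1135,0.17],"delta_rot": [0,0,0],"claw": 0},{"delta_pos": [-0.034,-0.1135,0.17],"delta_rot": [0,0,0],"claw": 0},{"delta_pos": [-0.034,-0.1135,0.17],"delta_rot": [0,0,0],"claw": 0},{"delta_pos": [-0.034,-0.1135,0.17],"delta_rot": [0,0,0],"claw": 0},{"delta_pos": [-0.034,-0.1135,0.17],"delta_rot": [0,0,0],"claw": 0}]}}

```text
time: 6.18
eef_pos: [0.5363, 0.091, 0.2579]
tcp_rot: [0.09, 0.701, -0.089, 0.702]
contact_force: [0.1, -0.2, -1.0]
opening: -0.004
```

Run:
```python
from h import *
im=ctrl.read_camera('wrist'); sc=ctrl.read_camera('scene')[140:265,290:460]
o=np.hstack([cv2.resize(im,(480,360)),cv2.copyMakeBorder(cv2.resize(sc,(320,235)),0,125,0,0,0)])
cv2.imwrite('pics/w4.png',o)
```

```text
(no output)
```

View pics/w4.png

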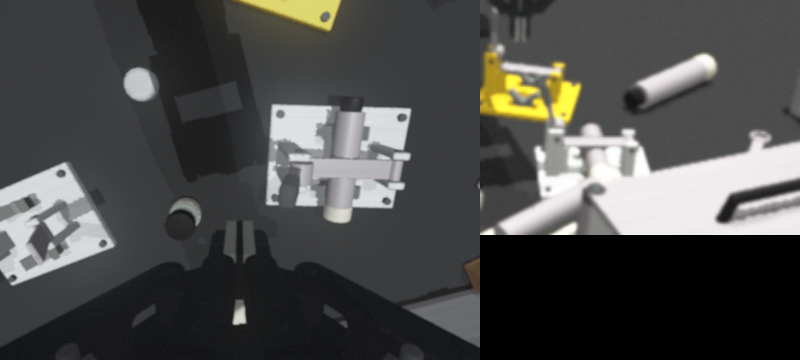

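The strap lies level over the probe (wrist view, bar at y≈168) and the lever is still outside, with its tip near (288,190). Next I go down outside it and push.

{"op": "play_rows", "data": {"targets": [{"delta_pos": [0,0,-0.04],"delta_rot": [0,0,0],"claw": 0},{"delta_pos": [0,0,-0.08],"delta_rot": [0,0,0],"claw": 0},{"delta_pos": [0,0,-0.08],"delta_rot": [0,0,0],"claw": 0},{"delta_pos": [0,0,-0.08],"delta_rot": [0,0,0],"claw": 0},{"delta_pos": [0.0035,0.0125,-0.08],"delta_rot": [0,0,0],"claw": 0},{"delta_pos": [0.0073,0.0255,-0.08],"delta_rot": [0,0,0],"claw": 0},{"delta_pos": [0.01,0.035,-0.078],"delta_rot": [0,0,0],"claw": 0},{"delta_pos": [0.0123,0.043,-0.077],"delta_rot": [0,0,0],"claw": 0},{"delta_pos": [0.0154,0.054,-0.077],"delta_rot": [0,0,0],"claw": 0},{"delta_pos": [0.0185,0.0644,-0.078],"delta_rot": [0,0,0],"claw": 0},{"delta_pos": [0.0214,0.0745,-0.081],"delta_rot": [0,0,0],"claw": 0},{"delta_pos": [0.0243,0.0846,-0.086],"delta_rot": [0,0,0],"claw": 0},{"delta_pos": [0.0266,0.093,-0.092],"delta_rot": [0,0,0],"claw": 0},{"delta_pos": [0.029,0.1014,-0.1],"delta_rot": [0,0,0],"claw": 0},{"delta_pos": [0.029,0.1014,-0.1],"delta_rot": [0,0,0],"claw": 0}]}}

```text
time: 7.53
eef_pos: [0.5662, 0.1962, 0.1577]
tcp_rot: [0.089, 0.701, -0.087, 0.702]
contact_force: [0.2, -0.5, 1.2]
opening: -0.002
```

Run:
```python
from h import *
im=ctrl.read_camera('wrist'); sc=ctrl.read_camera('scene')[140:265,290:460]
o=np.hstack([cv2.resize(im,(480,360)),cv2.copyMakeBorder(cv2.resize(sc,(320,235)),0,125,0,0,0)])
cv2.imwrite('pics/w5.png',o)
```

```text
(no output)
```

View pics/w5.png

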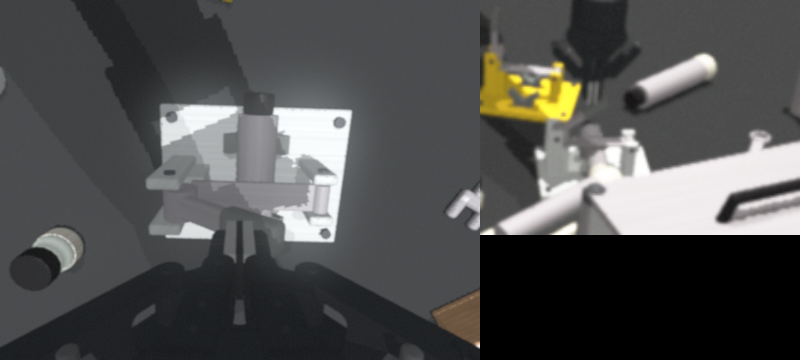

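The lever is about half over, under the fingers at wrist (245,215), and the strap is still flat. Finishing the push.

{"op": "play_rows", "data": {"targets": [{"delta_pos": [0.0013,0.0045,-0.009],"delta_rot": [0,0,0],"claw": 0},{"delta_pos": [0.0025,0.0087,-0.018],"delta_rot": [0,0,0],"claw": 0},{"delta_pos": [0.0034,0.0118,-0.025],"delta_rot": [0,0,0],"claw": 0},{"delta_pos": [0.0041,0.0144,-0.032],"delta_rot": [0,0,0],"claw": 0},{"delta_pos": [0.0045,0.0155,-0.039],"delta_rot": [0,0,0],"claw": 0},{"delta_pos": [0.0047,0.0163,-0.044],"delta_rot": [0,0,0],"claw": 0},{"delta_pos": [0.0047,0.0163,-0.0455],"delta_rot": [0,0,0],"claw": 0},{"delta_pos": [0.0047,0.0163,-0.046],"delta_rot": [0,0,0],"claw": 0},{"delta_pos": [0.0047,0.0163,-0.046],"delta_rot": [0,0,0],"claw": 0},{"delta_pos": [0.0047,0.0163,-0.046],"delta_rot": [0,0,0],"claw": 0}]}}

```text
time: 8.47
eef_pos: [0.5707, 0.2126, 0.1129]
tcp_rot: [0.09, 0.701, -0.086, 0.702]
contact_force: [0.4, 4.0, 6.2]
opening: -0.001
```

{"op": "play_rows", "data": {"targets": [{"delta_pos": [0,0,-0.002],"delta_rot": [0,0,0],"claw": 0},{"delta_pos": [0,0,-0.003],"delta_rot": [0,0,0],"claw": 0},{"delta_pos": [0,0,-0.003],"delta_rot": [0,0,0],"claw": 0},{"delta_pos": [0,0,-0.003],"delta_rot": [0,0,0],"claw": 0}]}}

```text
time: 8.8
eef_pos: [0.5709, 0.2127, 0.1127]
tcp_rot: [0.09, 0.701, -0.086, 0.702]
contact_force: [-5.0, -2.2, 13.4]
opening: -0.003
```

It is on the stop: the force rose to 13 N with no further travel. Lifting off and checking.

{"op": "play_rows", "data": {"targets": [{"delta_pos": [0,0,0.03],"delta_rot": [0,0,0],"claw": 0},{"delta_pos": [0,0,0.25],"delta_rot": [0,0,0],"claw": 0},{"delta_pos": [0,0,0.25],"delta_rot": [0,0,0],"claw": 0},{"delta_pos": [0,0,0.25],"delta_rot": [0,0,0],"claw": 0},{"delta_pos": [0,0,0.25],"delta_rot": [0,0,0],"claw": 0},{"delta_pos": [0,0,0.25],"delta_rot": [0,0,0],"claw": 0},{"delta_pos": [0,0,0.25],"delta_rot": [0,0,0],"claw": 0},{"delta_pos": [0,0,0.25],"delta_rot": [0,0,0],"claw": 0},{"delta_pos": [0,0,0.25],"delta_rot": [0,0,0],"claw": 0},{"delta_pos": [-0.05,0,0.25],"delta_rot": [0,0,0],"claw": 0},{"delta_pos": [-0.05,0,0.25],"delta_rot": [0,0,0],"claw": 0},{"delta_pos": [-0.05,0,0.25],"delta_rot": [0,0,0],"claw": 0}]}}

```text
time: 9.8
eef_pos: [0.5179, 0.2127, 0.358]
tcp_rot: [0.089, 0.704, -0.087, 0.699]
contact_force: [-0.3, 0.6, -0.6]
opening: -0.001
```

Run:
```python
from h import *
im=ctrl.read_camera('wrist')[120:280,170:390]; sc=ctrl.read_camera('scene')[150:260,300:410]
o=np.hstack([cv2.resize(im,(495,360)),cv2.resize(sc,(300,360))])
cv2.imwrite('pics/w6.png',o)
```

```text
(no output)
```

View pics/w6.png

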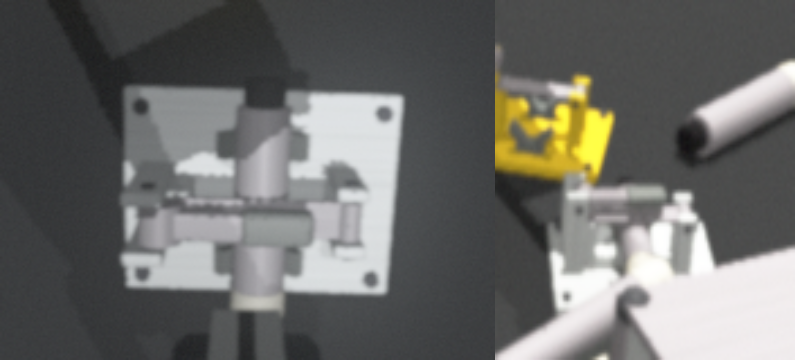

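The lever lies level over the flat strap (grip at (280,227)) and the probe is unmoved in its Vs. The gripper is clear, so I'm handing in.

```bash
python3 -c "
from plant import ctrl
print(ctrl.sign_off())"
```

```text
the job is handed in; nothing more can be done
None
```

The strap on the white cradle holding the probe is down, and its cam lever is pushed over on top of it. I used the closed fingers for both, and handed the job in at about 10 s of the 45 s allowed.

- **Strap:** pushing down met about 7 N with the fingertips at 65 mm, the strap's fully-down height. The next pictures showed it level over the probe, with the lever still upright.
- **Lever:** it stopped at 88 mm, its fully-down height. Pressing further raised the force to 13 N with no more travel.
- **Final pictures:** the lever lies level over the flat strap, the probe looks unmoved in its supports, and the gripper is clear. The force reading was back near zero.

No check failed. I judged the joint angles and the probe position from contact heights and by eye, and did not measure them again at the end. I also took no final picture of the empty cradle or of every bystander, but the gripper stayed well clear of them and the force readings, taken at the end of each move, showed no unexpected contact.

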